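# Gauge the sample racks and pull the bowed one

## Task

Check the three tube racks standing in the feed gauge: push each one along its lane towards the throat until it stands wholly beyond it in the far bay, without lifting it; one rack has bowed walls and will stick in the throat, so do not force it. When all three have been tried, lift the one that stuck out of the gauge and stand it upright on the floor of the grey reject tray, leaving the two that passed in the far bay and everything else on the bench where it is.

Things in the scene. Friction and masses are not known exactly. Their poses are not given: they have to be found in the camera images.
- gauge: feed gauge fixed to the bench: grey plate 345 x 158 mm, 6 mm thick, under four aluminium rails that form three parallel lanes, open above. Racks are pushed along its +x. Origin on the bench under the middle throat's entrance; x along the lanes, y to their left, z up. Lanes at y = -46, 0, +46 mm, 40 mm wide; rails 6 mm thick, tops at z = 24 mm. Entry end x = -155 mm, without a wall
- throat (a point): entrance of the middle throat, on the plate's top (z = 6 mm). Each lane's throat runs from gauge x = 0 to +20 mm and is 26 mm wide between jaws with tops at z = 36 mm; their half-round noses reach back to x = -10 mm. Racks are taller than rails and jaws, so they can be pushed from behind above these
- bay (a point): middle of the far bay, on the plate's top (z = 6 mm). The bay runs from gauge x = +20 to +182 mm, where an end stop stands across all lanes (8 mm thick, top at z = 24 mm)
- rack_a: off-white tube rack with five wells in a row, 136 x 23 x 66 mm high, 80 to 180 g, upright. Origin: centre of underside; its y runs along its length (ends alike), z up. Starts lengthwise in one of the three lanes on the plate (underside z = 6 mm, top 72 mm), nose 20 to 47 mm short of the throat's entrance. It passes with about 1 N of push, or is the bowed one (see rack_b)
- rack_b: as rack_a. One of the three racks (not said which) is bowed: over the middle 110 mm of its length, 3 to 49 mm above its underside, it is 34 mm wide. It sticks in any throat with its nose some 5 mm past the entrance, its origin then near gauge x = -63 mm; press it there with no more than 25 N. Grip a rack across its width, near mid length and the top
- rack_c: as rack_a and rack_b: same size and axes, may be the bowed one
- reject_tray: empty open grey plastic tray fixed to the bench, outside 176 mm (its x) by 112 mm (its y) by 30 mm high, walls and floor 6 mm thick, inside 164 x 100 mm. Origin: centre of its underside; its x axis runs along its length, z up. It stands left or right of the gauge
- reject_tray_in (a point): centre of the inner floor of the reject tray, 6 mm above the bench, axes as the tray
- caps_box: bystander: smoked box of caps, 72 x 102 x 49 mm, on the other side of the gauge from the tray. Origin: centre of underside
- timer: bystander: white bench timer, 62 x 66 x 19 mm. Origin: centre of underside
- tape: bystander: roll of tape lying flat, 98 mm across, 25 mm high. Origin: centre of underside
- marker: bystander: white marker pen with black cap, 135 mm long, 17 mm thick, lying. Origin: centre of underside
- spare_caps: bystander: second smoked box of caps, 72 x 102 x 49 mm, behind the gauge. Origin: centre of underside
Not all that is in view belongs to the job. What is shaped like the rack_c but orange is not meant.

How it is judged:
On the way:
1. all three racks have been tried: two stand wholly beyond the throat, the bowed one has been pushed up until it sticks in its throat (x of each of rack_a, rack_c in the frame of gauge above 0.086 m and y of rack_a in the frame of gauge between -0.065 and 0.065 m and z of each of rack_a, rack_c in the frame of gauge below 0.014 m and angle between each of rack_a, rack_c, rack_b's own z axis and vertical below 0.1 rad and y of rack_c in the frame of gauge between -0.065 and 0.065 m and x of rack_b in the frame of gauge between -0.069 and -0.045 m and z of rack_b in the frame of gauge below 0.016 m), for 0.1 s.
At the end, for the whole second after the job is handed in: The two racks that pass stand upright in the far bay, wholly beyond the throat (origin at x > 86 mm in the gauge's frame); the bowed rack stands upright (within 0.1 rad) on the reject tray's floor (within 6 mm); all three released and at rest (x of each of rack_a, rack_c in the frame of gauge above 0.086 m and y of rack_a in the frame of gauge between -0.065 and 0.065 m and z of each of rack_a, rack_c in the frame of gauge below 0.014 m and angle between each of rack_a, rack_c, rack_b's own z axis and vertical below 0.1 rad and y of rack_c in the frame of gauge between -0.065 and 0.065 m and x of rack_b in the frame of reject_tray_in between -0.03 and 0.03 m and y of rack_b in the frame of reject_tray_in between -0.045 and 0.045 m and z of rack_b in the frame of reject_tray_in between -0.004 and 0.006 m and linear speed of each of rack_a, rack_b, rack_c below 0.02 m/s); the robot touches nothing.
It fails at once if a rack that passes is lifted off the gauge's plate by more than 14 mm (z of any of rack_a, rack_c in the frame of gauge above 0.02 m).
It fails at once if the bowed rack is forced: more than 60 N between it and the gauge, or driven into the throat (contact force between rack_b and gauge above 60 N or (x of rack_b in the frame of gauge between -0.045 and 0.1 m and y of rack_b in the frame of gauge between -0.065 and 0.065 m and z of rack_b in the frame of gauge below 0.012 m)).
It fails at once if a bystander is shifted by more than 20 mm (distance of any of caps_box, timer, tape, marker, spare_caps from where it was at the start of the episode above 0.02 m).
It also fails if it takes over 64 s, if anything falls off the work surface, if the arm or the gripper's body presses on something with over 40 N, if the wrist force passes 120 N, or if a joint passes its speed limit or range.

## Robot

A 7-joint arm with a two-finger parallel gripper is mounted at the origin on the work surface; the furniture and walls round the work are solid. World frame = base frame: x ahead of the robot, y to its left, z up, the work surface at z = 0. Lengths are in m, angles in rad, forces in N, time in s.
With the tool pointing down it reaches from about 0.375 to 0.925 m from the base axis. Payload 3.1 kg.
Tool frame: the origin (TCP) lies between the finger pads; the fingertips stand 17 mm ahead of it and the grasp point (between the pads) lies 2 mm behind it; z points along the fingers, y is the line along which they close (so a half turn about z gives the same grasp; the last joint's range is limited). The gripper opens to 85 mm and grips with 20 to 120 N. Pads are 22 mm wide; open, the fingers measure 114 mm over their backs; the gripper's body (76 mm by 85 mm) begins 54 mm behind the grasp point. The pads swing forward as they close: fully open they stand 13 mm farther back than shut.
Start: joints at [-1.422, 0.383, 0.044, 1.598, -0.018, 1.161, -0.05], TCP at [0.159, 0.63, 0.248] pointing down, gripper open.
Joint ranges: [-2.61, 2.61], [-0.41, 2.15], [-1.48, 1.57], [0, 2.5], [-1.57, 4.71], [0.05, 1.97], [-2.85, 2.85]. Speed limits (rad/s): [2.79, 2.79, 3.14, 3.14, 3.14, 3.14, 3.14].

## Interface

Orientations are given as a 3x3 rotation matrix whose columns are the frame's x, y, z axes.
In Python, from station import monitor, eyes, r gives the robot as it stands.
- The arm moves only by the shell command python3 -m crank 'ROWS' [OPENING] [FORCE]. ROWS is JSON, a list of rows, each a list of 2 entries, a list of its own where there are three numbers: the shift along the tool's x, y, z in cm, then the turn, a rotation vector about the tool's x, y, z in rad. A call has 1 to 8 rows; each row is the pose to reach, as a shift and turn from the pose commanded when the call began, along the tool's axes at that moment; what a row does not reach only later rows make up. A row lasts 1/8 s, in which the tool goes at most 62.5 mm and 10.7 degrees, less where a joint would pass 70% of its speed; a pose out of reach is approached as far as the arm can. A call with a gripper value outside its range is refused whole. OPENING is the finger opening in cm, from 0 to 8.54, set as the call begins (- or left out, the last holds). The fingers move at their own pace and stop on an object; FORCE is the grip in N (left out, the last holds). Time passes only in rows, so rows that repeat a pose let the fingers close. It gives the time, the measured TCP pose, the force, the opening and the grip force at its end, in the units of the state.
- monitor.get_state(): the state, without advancing time (a new reading comes with each control period).
- eyes.grab_frame(name): name is "side" or "top"; returns (picture, depth): 420x560x3 uint8, red, green, blue; 420x560 float32, m along the optical axis (not along the pixel's ray), 0 where there is no reading.
- eyes.calibration(name): a dict with "fx", "fy", "cx", "cy" (pixels), "xyz" and "orientation" of the camera in the world. Camera axes: x right, y down, z forward; pixel columns grow to the right and rows downward; lengths in m; the calibration is good to about 2 mm. A picture is of the moment at which its call begins. calibration takes no time and is no camera call.
- r.hand_in(): hands the job in; it is judged then, once.
The state is a dict: "t": time; "q": joint angles; "qd": joint speeds; "effort": joint torques, N m; "position": TCP position; "tool_rot": TCP orientation; "ft_force": force on the tool from outside, world axes, zero at the start; "torque": the same for the moment, N m; "opening": finger opening in m; "grip_force": force on a finger pad.
Only numpy, scipy, OpenCV 4.12 (cv2) and the standard library are available. Lean on these libraries where they do the work, as an engineer would, in place of code of your own. Each camera call takes 0.05 s, during which the arm holds its last target. There are 200 camera calls.

## Working session

There is one attempt and no reset: what is moved stays moved. The work goes in short steps, Python scripts to look and compute and a shell command to move; the robot and the scene stay as the last step left them, time stands still between calls to the robot, and variables do not carry over. Pictures are saved under pics/ and viewed, at most 10 in all, crops included, and the job is handed in when it is done.

```bash
ls; mkdir -p pics; python3 - <<'E'
from station import monitor, eyes, r
import cv2,numpy as np
s=monitor.get_state();print(s['t'],s['position'],np.round(s['tool_rot'],3),s['opening'])
for n in('top','side'):
    p,d=eyes.grab_frame(n);cv2.imwrite(f'pics/{n}0.png',p[:,:,::-1]);np.save(f'{n}0.npy',d);print(n,eyes.calibration(n))
E
```

```text
pics
0.0 [0.15858974 0.62943378 0.2468822 ] [[-0.97   0.244 -0.   ]
 [ 0.244  0.97  -0.003]
 [-0.    -0.003 -1.   ]] 0.08534577708649249
top {'fx': 543.4671104562514, 'fy': 543.4671104562514, 'cx': 271.27618991103293, 'cy': 211.5306867733376, 'xyz': array([0.23018328, 0.00980131, 1.55114846]), 'orientation': array([[ 0.00318134, -0.98366142,  0.18000026],
       [-0.99997126, -0.00189068,  0.00734147],
       [-0.0068812 , -0.18001844, -0.98363917]])}
side {'fx': 415.70448543466216, 'fy': 415.70448543466216, 'cx': 278.8084997834045, 'cy': 206.0143863160006, 'xyz': array([1.27935774, 0.19476603, 1.04520265]), 'orientation': array([[-0.22420846,  0.7581718 , -0.61229575],
       [ 0.97452785,  0.17771635, -0.13679315],
       [ 0.00510226, -0.62736945, -0.77870504]])}
```

View pics/top0.png

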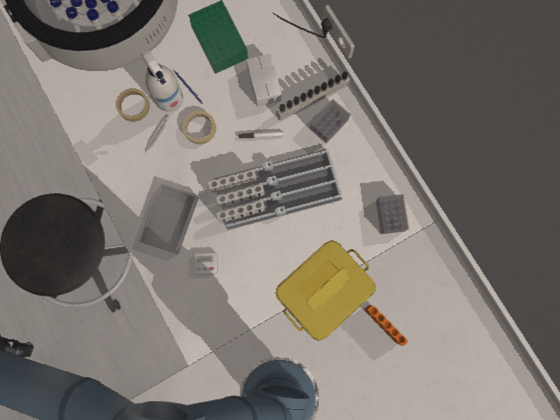

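View pics/side0.png

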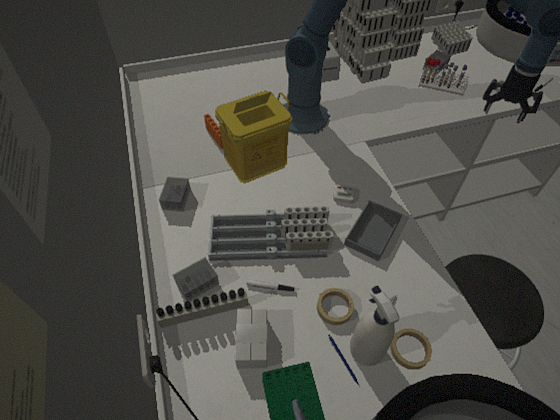

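The top view shows three off-white racks at about (235,180), (240,195) and (243,213) at the left end of the gauge, with the throats near (270,165) to (283,210). The tray is at (168,215), the timer at (205,263), the marker at (260,133), the tape at (198,126) and the two cap boxes at (330,120) and (392,213).

Possible mix-ups are the orange rack (387,325), the black-holed rack (312,92) and the white carton (262,78). I choose the three racks in the lanes and will check them in a close crop.

```bash
cat > h.py <<'E'
import numpy as np,cv2
from station import monitor,eyes,r
def ray(n,uv,z):
    c=eyes.calibration(n);uv=np.atleast_2d(np.asarray(uv,float))
    d=np.c_[(uv[:,0]-c['cx'])/c['fx'],(uv[:,1]-c['cy'])/c['fy'],np.ones(len(uv))]@np.array(c['orientation']).T
    o=np.array(c['xyz']);return o+d*((z-o[2])/d[:,2])[:,None]
def cloud(n,dep):
    c=eyes.calibration(n);v,u=np.mgrid[:420,:560]
    P=np.stack([(u-c['cx'])/c['fx']*dep,(v-c['cy'])/c['fy']*dep,dep],-1)
    return P@np.array(c['orientation']).T+np.array(c['xyz'])
E
python3 - <<'E'
from h import *
p=cv2.imread('pics/top0.png');d=np.load('top0.npy');P=cloud('top',d)
cv2.imwrite('pics/crop0.png',cv2.resize(p[135:265,130:350],None,fx=3.6,fy=3.6,interpolation=cv2.INTER_CUBIC))
roi=np.zeros((420,560),bool);roi[130:260,195:350]=1
def rect(m,z,nm,amin=60):
    cs,_=cv2.findContours(m.astype(np.uint8),cv2.RETR_EXTERNAL,cv2.CHAIN_APPROX_NONE)
    for c in cs:
        if cv2.contourArea(c)<amin: continue
        w=ray('top',c[:,0],z)[:,:2]; (x,y),s,a=cv2.minAreaRect((w*1000).astype(np.float32))
        print(nm,np.round((x,y)),np.round(s),round(a,1),'px',c[:,0].mean(0).round(), cv2.boxPoints(((x,y),s,a)).round().tolist())
z=P[...,2]
print('bench z',np.median(z[240:250,230:260]))
rect(roi&(z>.058)&(z<.085),.072,'rack')
g=roi&(z>.003)&(z<.085)
g=cv2.morphologyEx(g.astype(np.uint8),cv2.MORPH_OPEN,np.ones((3,3)))
rect(g,.02,'gauge',1000)
roi2=np.zeros_like(roi);roi2[165:265,130:210]=1
rect(roi2&(z>.02)&(z<.045),.03,'tray')
rect(roi2&(z>.002)&(z<.045),.03,'tray')
rect(roi&(z>.03)&(z<.045),.036,'jaw',10)
E
```

```text
bench z -0.001359707232968077
rack [505. 107.] [ 25. 134.] 15.7 px [240. 210.] [[474.0, 168.0], [511.0, 39.0], [535.0, 46.0], [499.0, 175.0]]
rack [550. 108.] [ 26. 134.] 16.0 px [240. 194.] [[519.0, 169.0], [556.0, 40.0], [581.0, 47.0], [544.0, 176.0]]
rack [591. 131.] [ 29. 134.] 15.7 px [231. 180.] [[559.0, 192.0], [595.0, 63.0], [623.0, 71.0], [587.0, 200.0]]
gauge [580.  11.] [164. 366.] 15.3 px [272. 192.] [[453.0, 166.0], [549.0, -187.0], [708.0, -144.0], [612.0, 210.0]]
tray [490. 312.] [115. 175.] 71.9 px [169. 218.] [[388.0, 285.0], [555.0, 231.0], [591.0, 339.0], [424.0, 394.0]]
tray [378. 219.] [40. 48.] 1.4 px [201. 258.] [[358.0, 243.0], [359.0, 195.0], [399.0, 196.0], [397.0, 244.0]]
tray [490. 309.] [140. 206.] 70.3 px [170. 217.] [[369.0, 278.0], [564.0, 209.0], [611.0, 340.0], [416.0, 410.0]]
jaw [512.  -3.] [20. 28.] 14.4 px [280. 210.] [[498.0, 8.0], [505.0, -20.0], [525.0, -15.0], [518.0, 13.0]]
jaw [555.   9.] [21. 28.] 13.7 px [276. 195.] [[541.0, 20.0], [548.0, -8.0], [569.0, -2.0], [562.0, 25.0]]
jaw [600.  21.] [20. 29.] 16.4 px [272. 180.] [[586.0, 32.0], [595.0, 4.0], [614.0, 10.0], [606.0, 37.0]]
jaw [645.  32.] [21. 26.] 0.3 px [268. 165.] [[635.0, 45.0], [635.0, 19.0], [656.0, 20.0], [655.0, 45.0]]
```

View pics/crop0.png

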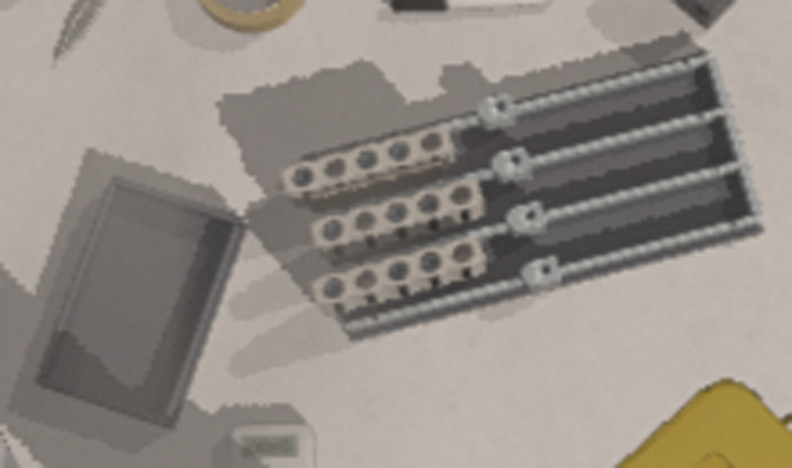

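The crop shows three off-white racks, each with five wells, in their lanes. Their upper ends are near the jaw row, and the orange one is not among them. The top rack (crop 370,160) shows smooth side walls that look fuller than the others, so it is probably the bowed one. I'll still test each one gently.

```bash
cat >> h.py <<'E'
from scipy.spatial.transform import Rotation as Ro
A=np.radians(15.3);GX=np.array([np.sin(A),-np.cos(A),0]);GY=np.array([np.cos(A),np.sin(A),0]);O=np.array([.5767,.020,0])
def g2w(x,y,z): return O+GX*x/1000+GY*y/1000+np.array([0,0,z/1000])
def w2g(p): d=np.asarray(p)-O; return np.array([d@GX,d@GY,d[2]])*1000
def go(w,yaw):  # tool y at world angle yaw (deg)
    s=monitor.get_state();R=np.array(s['tool_rot']);a=np.radians(yaw)
    y=np.array([np.cos(a),np.sin(a),0]);z=np.array([0,0,-1.]);T=np.c_[np.cross(y,z),y,z]
    print('shift cm',np.round(R.T@(w-np.array(s['position']))*100,2),'rotvec',np.round(Ro.from_matrix(R.T@T).as_rotvec(),3),'t',s['t'])
E
python3 - <<'E'
from h import *
P=cloud('top',np.load('top0.npy'))
for n,sl in dict(bin=np.s_[235:345,270:380],bottle=np.s_[55:110,145:185]).items():
    q=P[sl].reshape(-1,3);q=q[(q[:,2]>.05)&(q[:,2]<.5)];print(n,q.min(0).round(3),q.max(0).round(3))
go(g2w(-200,-46,150),15.3)
go(g2w(-200,-46,62),15.3)
E
```

```text
bin [ 0.162 -0.27   0.05 ] [0.404 0.01  0.291]
bottle [0.814 0.286 0.05 ] [0.89  0.371 0.264]
shift cm [-41.59 -33.71   9.79] rotvec [-2.000e-03  1.000e-03  1.057e+00] t 0.1
shift cm [-41.59 -33.69  18.59] rotvec [-2.000e-03  1.000e-03  1.057e+00] t 0.1
```

```bash
python3 -m crank '[[[-5,-4,1],[0,0,0.15]],[[-10,-8,2],[0,0,0.3]],[[-15,-12,3.5],[0,0,0.45]],[[-20,-16,4.7],[0,0,0.6]],[[-25,-20,6],[0,0,0.75]],[[-30,-24,7],[0,0,0.9]],[[-35,-28.4,8],[0,0,1.05]],[[-40,-32.4,9.8],[0,0,1.057]]]' 0; python3 -c "
from h import *
go(g2w(-200,-46,62),15.3)"
```

```text
t: 1.1
position: [0.4543, 0.2358, 0.1561]
tool_rot: [[-0.263, 0.965, 0.001], [0.965, 0.263, 0.001], [0.001, 0.001, -1.0]]
ft_force: [1.1, 0.7, 1.0]
opening: -0.0001
grip_force: 0.0
shift cm [-4.05  1.5   9.41] rotvec [ 0.001 -0.001 -0.001] t 1.1
```

```bash
python3 -m crank '[[[-1.3,1.5,4.5],[0,0,0]],[[-2.5,1.5,9.4],[0,0,0]],[[-3.5,1.5,9.4],[0,0,0]],[[-5,1.5,9.4],[0,0,0]],[[-6.5,1.5,9.4],[0,0,0]],[[-7.7,1.5,9.4],[0,0,0]],[[-8.5,1.5,9.4],[0,0,0]],[[-8.5,1.5,9.4],[0,0,0]]]'; python3 - <<'E'
from h import *
s=monitor.get_state();print('tcp g',w2g(s['position']),'f',np.array(s['ft_force'])@GX)
p,d=eyes.grab_frame('top');cv2.imwrite('pics/a1.png',cv2.resize(p[125:265,130:370,::-1],None,fx=3.3,fy=3.3,interpolation=cv2.INTER_CUBIC))
E
```

```text
t: 2.1
position: [0.4907, 0.1586, 0.0626]
tool_rot: [[-0.263, 0.965, 0.001], [0.965, 0.263, 0.0], [-0.0, 0.001, -1.0]]
ft_force: [0.1, -0.7, -0.2]
opening: -0.0001
grip_force: 0.0
tcp g [-156.34795993  -46.36924606   62.63893596] f 0.6569315114420861
```

View pics/a1.png

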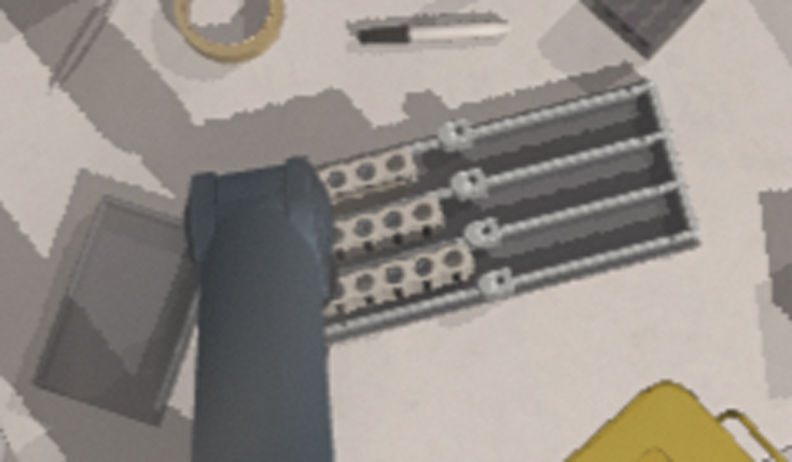

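The hand is behind the bottom-lane rack and has moved its nose to about crop (475,258), close to the jaws at (490,283). Next I'll measure the noses numerically.

```bash
cat >> h.py <<'E'
def racks():
    s=monitor.get_state();print('tcp g',w2g(s['position']).round(1),'f',round(np.array(s['ft_force'])@GX,2),s['t'])
    p,d=eyes.grab_frame('top');P=cloud('top',d);G=(P-O)
    x=G@GX*1000;y=G@GY*1000;z=G[...,2]*1000
    w=(p.min(-1)>95)|(p.max(-1)<0)
    for L in(-46,0,46):
        m=(abs(y-L)<18)&(z>55)&(z<80)&(x>-190)&(x<190)
        if m.sum()>5: print(L,'nose',np.percentile(x[m],98).round(1),'rear',np.percentile(x[m],2).round(1),'ymid',np.median(y[m]).round(1),m.sum())
E
python3 -c "
from h import *
racks()"
```

```text
tcp g [-156.9  -46.6   62.4] f 0.84 2.15
-46 nose -13.1 rear -129.6 ymid -47.5 316
0 nose -27.1 rear -117.1 ymid -1.3 248
46 nose -38.6 rear -114.6 ymid 45.7 232
```

```bash
python3 -m crank '[[[-0.5,0,0],[0,0,0]],[[-1.0,0,0],[0,0,0]],[[-1.2,0,0],[0,0,0]]]' | grep -E "^(t|pos|ft)"; python3 -m crank '[[[-0.15,0,0],[0,0,0]],[[-0.3,0,0],[0,0,0]],[[-0.3,0,0],[0,0,0]]]'| grep -E "^(t|pos|ft)";  python3 -m crank '[[[-0.15,0,0],[0,0,0]],[[-0.3,0,0],[0,0,0]],[[-0.3,0,0],[0,0,0]]]'| grep -E "^(t|pos|ft)"
```

```text
t: 2.58
position: [0.4934, 0.1472, 0.062]
tool_rot: [[-0.263, 0.965, -0.0], [0.965, 0.263, -0.0], [-0.0, -0.0, -1.0]]
ft_force: [-0.9, 0.5, -0.5]
t: 2.95
position: [0.4943, 0.1446, 0.0622]
tool_rot: [[-0.264, 0.965, 0.0], [0.965, 0.264, -0.0], [-0.0, 0.0, -1.0]]
ft_force: [-0.1, 0.7, -0.2]
t: 3.32
position: [0.4951, 0.1418, 0.0622]
tool_rot: [[-0.264, 0.965, 0.0], [0.965, 0.264, -0.0], [-0.0, 0.0, -1.0]]
ft_force: [-0.4, 0.3, -0.3]
```

```bash
python3 -m crank '[[[-0.15,0,0],[0,0,0]],[[-0.3,0,0],[0,0,0]],[[-0.3,0,0],[0,0,0]]]' | grep -E "^ft"; python3 -c "
from h import *
racks()"
```

```text
ft_force: [0.4, 0.9, 0.2]
tcp g [-135.9  -46.6   62.2] f -0.79 3.7
-46 nose 6.5 rear -107.4 ymid -47.8 302
0 nose -26.7 rear -91.7 ymid -1.6 180
46 nose -38.1 rear -88.6 ymid 44.8 152
```

```bash
for i in 1 2; do python3 -c "
from h import *
s=monitor.get_state();print(s['ft_force'])" ; done; python3 -m crank '[[[-0.2,0,0],[0,0,0]],[[-0.4,0,0],[0,0,0]],[[-0.4,0,0],[0,0,0]]]' | grep -E "^ft"; python3 -m crank '[[[-0.2,0,0],[0,0,0]],[[-0.4,0,0],[0,0,0]],[[-0.4,0,0],[0,0,0]]]' | grep -E "^ft"
```

```text
[0.03084564 0.70772295 0.05227081]
[0.03084564 0.70772295 0.05227081]
ft_force: [-0.7, 0.1, 0.2]
ft_force: [-0.8, 0.2, 0.9]
```

```bash
python3 -m crank '[[[-1.5,0,0],[0,0,0]],[[-3.5,0,0],[0,0,0]],[[-6,0,0],[0,0,0]],[[-8.5,0,0],[0,0,0]],[[-11,0,0],[0,0,0]],[[-13,0,0],[0,0,0]],[[-14.3,0,0],[0,0,0]],[[-15,0,0],[0,0,0]]]'; python3 -c "
from h import *
racks()"
```

```text
t: 5.5
position: [0.5375, -0.0144, 0.0622]
tool_rot: [[-0.263, 0.965, -0.0], [0.965, 0.263, 0.0], [0.0, -0.0, -1.0]]
ft_force: [-0.7, 2.4, 0.5]
opening: 0.0
grip_force: 0.7
tcp g [ 22.8 -46.8  62.2] f -2.5 5.5
-46 nose 165.5 rear 67.7 ymid -47.9 250
0 nose -28.9 rear -156.1 ymid -1.0 351
46 nose -39.6 rear -167.8 ymid 44.7 392
```

```bash
python3 -m crank '[[[0.5,0,-2],[0,0,0]],[[3,0.5,-5],[0,0,0]],[[8,2,-5],[0,0,0]],[[13,3.5,-5],[0,0,0]],[[18,4.7,-5],[0,0,0]],[[21.5,4.7,-4.5],[0,0,0]],[[21.5,4.7,0],[0,0,0]],[[21.5,4.7,0],[0,0,0]]]'; python3 -c "
from h import *
racks()"
```

```text
t: 6.55
position: [0.5224, 0.2071, 0.0603]
tool_rot: [[-0.267, 0.964, -0.007], [0.964, 0.267, -0.003], [-0.001, -0.007, -1.0]]
ft_force: [-0.1, -0.2, -0.3]
opening: 0.0
grip_force: 0.0
tcp g [-194.8   -3.    60.3] f 0.16 6.55
-46 nose 165.1 rear 36.0 ymid -46.6 353
0 nose -28.0 rear -156.6 ymid -1.2 364
46 nose -40.0 rear -163.5 ymid 45.1 390
```

```bash
python3 -m crank '[[[-1,0,0],[0,0,0]],[[-2,0,0],[0,0,0]],[[-3,0,0],[0,0,0]],[[-4,0,0],[0,0,0]],[[-4.5,0,0],[0,0,0]],[[-4.8,0,0],[0,0,0]],[[-4.8,0,0],[0,0,0]]]' | grep -E "^(t|pos|ft)"; python3 -c "
from h import *
racks()"; python3 -m crank '[[[-0.15,0,0],[0,0,0]],[[-0.3,0,0],[0,0,0]],[[-0.3,0,0],[0,0,0]]]'| grep -E "^(ft)"
```

```text
t: 7.48
position: [0.5387, 0.1597, 0.062]
tool_rot: [[-0.264, 0.965, -0.0], [0.965, 0.264, -0.001], [-0.001, -0.0, -1.0]]
ft_force: [-0.8, -0.3, 0.3]
tcp g [-144.8    0.2   62. ] f 0.06 7.475
-46 nose 165.2 rear 36.4 ymid -47.4 355
0 nose -2.2 rear -122.3 ymid -3.2 327
46 nose -38.4 rear -107.0 ymid 43.4 209
ft_force: [-0.7, 0.9, 0.1]
```

```bash
python3 -m crank '[[[-0.15,0,0],[0,0,0]],[[-0.3,0,0],[0,0,0]],[[-0.3,0,0],[0,0,0]]]'| grep -E "^(ft)"; python3 -m crank '[[[-0.15,0,0],[0,0,0]],[[-0.3,0,0],[0,0,0]],[[-0.3,0,0],[0,0,0]]]'| grep -E "^(ft)"
```

```text
ft_force: [-0.4, 0.1, -0.9]
ft_force: [-0.9, 0.3, -1.3]
```

```bash
python3 -m crank '[[[-0.15,0,0],[0,0,0]],[[-0.3,0,0],[0,0,0]],[[-0.3,0,0],[0,0,0]]]'| grep -E "^(ft)"; python3 -c "
from h import *
racks()"
```

```text
ft_force: [-0.2, -0.5, 1.4]
tcp g [-132.9    0.5   62.2] f 0.47 9.025
-46 nose 164.8 rear 37.4 ymid -47.2 357
0 nose 9.1 rear -110.1 ymid -3.4 324
46 nose -38.2 rear -94.0 ymid 42.9 162
```

```bash
python3 -m crank '[[[-0.2,0,0],[0,0,0]],[[-0.4,0,0],[0,0,0]],[[-0.5,0,0],[0,0,0]]]'| grep -E "^(ft)"
```

```text
ft_force: [-0.0, 1.5, -0.0]
```

```bash
python3 -c "
from h import *
racks()"
```

```text
tcp g [-128.     0.4   62.2] f -1.44 9.45
-46 nose 165.7 rear 37.5 ymid -47.1 352
0 nose 15.2 rear -105.4 ymid -3.5 310
46 nose -38.0 rear -89.4 ymid 42.9 145
```

```bash
python3 -m crank '[[[-1.5,0,0],[0,0,0]],[[-3.5,0,0],[0,0,0]],[[-6,0,0],[0,0,0]],[[-8.5,0,0],[0,0,0]],[[-11,0,0],[0,0,0]],[[-13,0,0],[0,0,0]],[[-14.3,0,0],[0,0,0]],[[-15.2,0,0],[0,0,0]]]'|grep ft; python3 -c "
from h import *
racks()"; python3 -m crank '[[[0.5,0,-2],[0,0,0]],[[3,0.5,-5],[0,0,0]],[[8,2,-5],[0,0,0]],[[13,3.5,-5],[0,0,0]],[[18,4.5,-5],[0,0,0]],[[21.9,4.5,-4.5],[0,0,0]],[[21.9,4.5,0],[0,0,0]],[[21.9,4.5,0],[0,0,0]]]' | grep ft; python3 -c "
from h import *
racks()"
```

```text
ft_force: [-0.0, 1.6, 0.2]
tcp g [24.3  0.2 62.1] f -1.51 10.5
-46 nose 165.6 rear 42.7 ymid -47.9 330
0 nose 166.7 rear 64.7 ymid -2.8 268
46 nose -39.6 rear -167.7 ymid 44.6 388
ft_force: [-1.1, 0.3, -0.6]
tcp g [-197.1   41.8   59.9] f -0.6 11.55
-46 nose 165.7 rear 35.9 ymid -47.1 354
0 nose 167.3 rear 39.0 ymid -2.3 348
46 nose -40.1 rear -167.0 ymid 45.1 393
```

```bash
python3 -m crank '[[[-1,0,0],[0,0,0]],[[-2,0,0],[0,0,0]],[[-3,0,0],[0,0,0]],[[-4,0,0],[0,0,0]],[[-4.5,0,0],[0,0,0]],[[-4.8,0,0],[0,0,0]],[[-4.8,0,0],[0,0,0]]]' | grep -E "^(t|pos|ft)"; python3 -c "
from h import *
racks()"; python3 -m crank '[[[-0.1,0,0],[0,0,0]],[[-0.2,0,0],[0,0,0]],[[-0.2,0,0],[0,0,0]]]'| grep -E "^(ft)"
```

```text
t: 12.48
position: [0.5816, 0.1734, 0.0619]
tool_rot: [[-0.264, 0.965, -0.0], [0.965, 0.264, -0.001], [-0.001, -0.001, -1.0]]
ft_force: [0.0, -0.3, 0.3]
tcp g [-146.6   45.2   61.9] f 0.28 12.475
-46 nose 165.7 rear 36.6 ymid -47.3 354
0 nose 167.4 rear 38.4 ymid -2.4 348
46 nose -4.6 rear -127.7 ymid 42.2 363
ft_force: [-0.3, 0.4, 0.3]
```

```bash
python3 -m crank '[[[-0.1,0,0],[0,0,0]],[[-0.2,0,0],[0,0,0]],[[-0.2,0,0],[0,0,0]]]'| grep -E "^(ft)"
```

```text
ft_force: [0.1, -0.4, -0.1]
```

```bash
python3 -m crank '[[[-0.1,0,0],[0,0,0]],[[-0.2,0,0],[0,0,0]],[[-0.2,0,0],[0,0,0]]]'| grep -E "^(ft)"; python3 -c "
from h import *
racks()"
```

```text
ft_force: [-1.6, 3.0, -0.4]
tcp g [-142.3   45.7   62.4] f -3.29 13.65
-46 nose 165.9 rear 36.2 ymid -47.3 354
0 nose 167.6 rear 39.0 ymid -1.9 345
46 nose -0.3 rear -122.3 ymid 41.9 372
```

```bash
python3 -m crank '[[[-0.1,0,0],[0,0,0]],[[-0.2,0,0],[0,0,0]],[[-0.2,0,0],[0,0,0]]]'| grep -E "^(ft)"; python3 -c "
from h import *
racks()"
```

```text
ft_force: [-1.1, 5.2, 1.3]
tcp g [-142.    46.1   62.6] f -5.28 14.075
-46 nose 165.0 rear 36.9 ymid -47.2 360
0 nose 167.7 rear 39.2 ymid -2.5 352
46 nose 0.3 rear -121.8 ymid 42.2 358
```

```bash
python3 -m crank '[[[-0.2,0,0],[0,0,0]],[[-0.4,0,0],[0,0,0]],[[-0.6,0,0],[0,0,0]],[[-0.6,0,0],[0,0,0]]]'| grep -E "^(ft)"; python3 -c "
from h import *
racks()"
```

```text
ft_force: [-2.3, 11.3, 2.8]
tcp g [-141.4   47.4   63.3] f -11.49 14.625
-46 nose 165.2 rear 36.7 ymid -47.3 360
0 nose 167.2 rear 38.8 ymid -1.8 346
46 nose 1.1 rear -119.2 ymid 42.8 358
```

```bash
python3 -m crank '[[[1,0,0],[0,0,0]],[[2.5,0,0],[0,0,0]],[[2.5,0,-4],[0,0,0]],[[0,0,-7],[0,0,0]],[[-3,0,-7],[0,0,0]],[[-6,0,-7],[0,0,0]],[[-6,0,-7],[0,0,0]]]' 8.5 40 ; python3 -c "
from h import *
racks();go(g2w(-65,45.5,52),15.3)"
```

```text
t: 15.55
position: [0.6017, 0.0969, 0.1322]
tool_rot: [[-0.257, 0.967, 0.0], [0.967, 0.257, -0.004], [-0.004, -0.001, -1.0]]
ft_force: [0.0, 0.2, -0.4]
opening: 0.0851
grip_force: 0.0
tcp g [-67.6  44.4 132.2] f -0.21 15.55
-46 nose 164.9 rear 36.2 ymid -47.2 355
0 nose 167.9 rear 38.6 ymid -2.8 354
46 nose 1.1 rear -44.8 ymid 42.1 127
shift cm [-0.54  0.1   7.99] rotvec [-0.001  0.002 -0.005] t 15.6
```

```bash
python3 -m crank '[[[-0.5,0.1,2],[0,0,0]],[[-0.5,0.1,4.5],[0,0,0]],[[-0.5,0.1,7],[0,0,0]],[[-0.5,0.1,8],[0,0,0]],[[-0.5,0.1,8],[0,0,0]]]' ; python3 -c "
from h import *
s=monitor.get_state();print(w2g(s['position']))"
```

```text
t: 16.23
position: [0.6022, 0.0986, 0.0506]
tool_rot: [[-0.265, 0.964, -0.003], [0.964, 0.265, -0.001], [0.0, -0.003, -1.0]]
ft_force: [0.9, 0.3, 0.0]
opening: 0.0846
grip_force: 0.0
[-69.09281413  45.36430306  50.57544664]
```

```bash
python3 -m crank '[[[0,0,0],[0,0,0]],[[0,0,0],[0,0,0]],[[0,0,0],[0,0,0]],[[0,0,0],[0,0,0]],[[0,0,0],[0,0,0]],[[0,0,0],[0,0,0]]]' 0 40; python3 -c "
from h import *
s=monitor.get_state();print(w2g(s['position']))
p,d=eyes.grab_frame('side');cv2.imwrite('pics/g1.png',cv2.resize(p[130:290,160:420,::-1],None,fx=3,fy=3))"
```

```text
t: 16.98
position: [0.6042, 0.0982, 0.0532]
tool_rot: [[-0.264, 0.965, 0.001], [0.965, 0.264, 0.001], [0.0, 0.001, -1.0]]
ft_force: [-1.7, -0.5, 5.5]
opening: 0.0329
grip_force: 41.1
[-68.11916929  47.16543681  53.22213609]
```

View pics/g1.png

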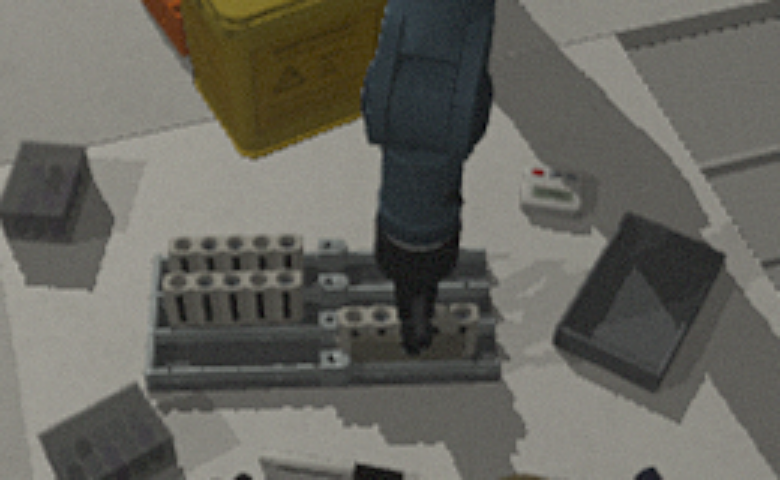

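The fingers hold the stuck rack at mid length (crop 415,335). The opening is 33 mm, which matches the bowed walls. The two that passed stand in the far bay at (235,255) and (235,295). Next is the lift.

```bash
python3 -m crank '[[[0.3,0,0],[0,0,0]],[[0.6,0,-0.8],[0,0,0]],[[0.8,0,-2.5],[0,0,0]],[[0.8,0,-4.5],[0,0,0]],[[0.8,0,-7],[0,0,0]],[[0.8,0,-9],[0,0,0]],[[0.8,0,-9],[0,0,0]]]' - 60; python3 - <<'E'
from h import *
racks()
# tray: rim ring and floor, from first depth, both views
for n in('top','side'):
    P=cloud(n,np.load(n+'0.npy')); c=np.array([.49,.312]); 
    m=(np.linalg.norm(P[...,:2]-c,axis=-1)<.125)&(P[...,2]>.022)&(P[...,2]<.04)
    print(n,m.sum(),cv2.minAreaRect((P[m][:,:2]*1000).astype(np.float32)))
go(np.array([.49,.312,.142]),72)
E
```

```text
t: 17.9
position: [0.603, 0.1061, 0.1449]
tool_rot: [[-0.264, 0.965, 0.005], [0.965, 0.264, 0.002], [0.0, 0.005, -1.0]]
ft_force: [-0.6, 0.1, -0.7]
opening: 0.0327
grip_force: 60.8
tcp g [-76.1  48.1 144.9] f -0.29 17.9
-46 nose 165.6 rear 36.4 ymid -47.3 351
0 nose 167.6 rear 38.7 ymid -2.4 348
top 442 ((490.68585205078125, 313.9071960449219), (114.9942398071289, 176.63674926757812), 71.76226043701172)
side 382 ((493.362060546875, 312.99755859375), (112.31722259521484, 179.36009216308594), 71.89584350585938)
shift cm [22.82 -5.35  0.13] rotvec [ 0.002  0.001 -0.99 ] t 17.95
```

```bash
python3 -m crank '[[[3,-0.7,0],[0,0,-0.12]],[[6,-1.4,0],[0,0,-0.26]],[[9,-2.1,0],[0,0,-0.4]],[[12,-2.8,0],[0,0,-0.54]],[[15,-3.5,0],[0,0,-0.68]],[[18.5,-4.2,0],[0,0,-0.82]],[[21.5,-4.9,0],[0,0,-0.95]],[[22.9,-5.2,0],[0,0,-0.99]]]'; python3 -m crank '[[[0,0,0],[0,0,0]],[[0,0,0],[0,0,0]]]' | grep grip; python3 - <<'E'
from h import *
go(np.array([.491,.313,.053]),71.8)
p,d=eyes.grab_frame('side');cv2.imwrite('pics/p1.png',cv2.resize(p[110:290,290:460,::-1],None,fx=3,fy=3))
P=cloud('side',d);q=P[(abs(P[...,2]-.165)<.012)&(np.linalg.norm(P[...,:2]-[.491,.313],axis=-1)<.1)&(p.min(-1)>90)]
print(len(q),cv2.minAreaRect((q[:,:2]*1000).astype(np.float32)))
E
```

```text
t: 18.95
position: [0.4884, 0.3146, 0.1409]
tool_rot: [[-0.952, 0.305, -0.003], [0.305, 0.952, -0.001], [0.003, -0.002, -1.0]]
ft_force: [-0.5, -0.7, -1.3]
opening: 0.0327
grip_force: 60.7
grip_force: 60.7
shift cm [0.14 0.21 8.88] rotvec [-0.002  0.001  0.   ] t 19.2
56 ((517.1636962890625, 301.427978515625), (64.8638916015625, 77.53407287597656), 39.736122131347656)
```

View pics/p1.png

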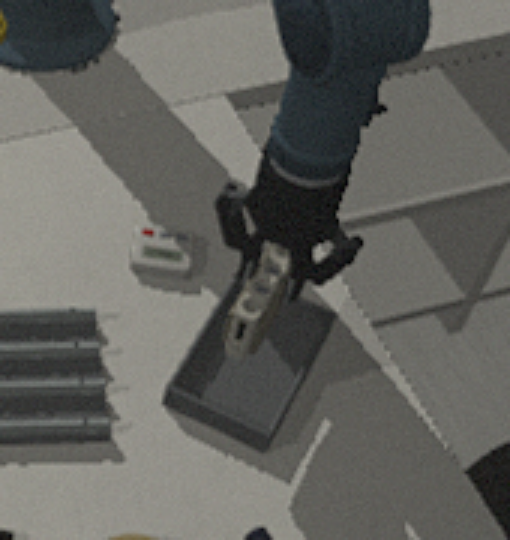

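The rack hangs level over the tray and lines up with its length (crop 265,290). Next I lower it.

```bash
python3 -m crank '[[[0.4,0.2,2],[0,0,0]],[[0.4,0.2,4],[0,0,0]],[[0.4,0.2,6],[0,0,0]],[[0.4,0.2,7.5],[0,0,0]],[[0.4,0.2,8.3],[0,0,0]],[[0.4,0.2,8.6],[0,0,0]],[[0.4,0.2,8.6],[0,0,0]]]'; python3 -m crank '[[[0,0,0.1],[0,0,0]],[[0,0,0.2],[0,0,0]],[[0,0,0.2],[0,0,0]]]'
```

```text
t: 20.12
position: [0.4879, 0.3163, 0.0564]
tool_rot: [[-0.951, 0.309, 0.0], [0.309, 0.951, 0.0], [-0.0, 0.0, -1.0]]
ft_force: [0.2, 0.1, -0.5]
opening: 0.0323
grip_force: 60.7
t: 20.5
position: [0.4876, 0.3161, 0.0544]
tool_rot: [[-0.951, 0.309, 0.0], [0.309, 0.951, 0.0], [-0.0, 0.0, -1.0]]
ft_force: [-0.7, -0.1, -1.2]
opening: 0.0327
grip_force: 60.7
```

```bash
python3 -m crank '[[[0,0,0.1],[0,0,0]],[[0,0,0.2],[0,0,0]],[[0,0,0.2],[0,0,0]]]'|grep -E "^(pos|ft)"; python3 -m crank '[[[0,0,0.1],[0,0,0]],[[0,0,0.2],[0,0,0]],[[0,0,0.2],[0,0,0]]]'|grep -E "^(pos|ft)"
```

```text
position: [0.4878, 0.3162, 0.0533]
ft_force: [-1.8, -1.7, 6.1]
position: [0.4878, 0.3162, 0.0533]
ft_force: [-5.9, -3.5, 15.9]
```

```bash
python3 -m crank '[[[0,0,-0.2],[0,0,0]],[[0,0,-0.2],[0,0,0]]]'|grep -E "^(pos|ft)"; python3 -m crank '[[[0,0,0],[0,0,0]],[[0,0,0],[0,0,0]],[[0,0,0],[0,0,0]],[[0,0,0],[0,0,0]]]' 6 | tail -2;  python3 -m crank '[[[0,0,-1],[0,0,0]],[[0,0,-3],[0,0,0]],[[0,0,-6],[0,0,0]],[[0,0,-10],[0,0,0]],[[4,0,-15],[0,0,0]],[[9,0,-18],[0,0,0]],[[13,0,-18],[0,0,0]],[[13,0,-18],[0,0,0]]]' ; python3 - <<'E'
from h import *
racks()
for n in('top','side'):
    p,d=eyes.grab_frame(n);P=cloud(n,d)
    m=(abs(P[...,2]-.072)<.01)&(np.linalg.norm(P[...,:2]-[.491,.313],axis=-1)<.1)
    print(n,m.sum(),cv2.minAreaRect((P[m][:,:2]*1000).astype(np.float32)))
cv2.imwrite('pics/end.png',cv2.resize(p[110:310,150:460,::-1],None,fx=2.5,fy=2.5))
E
```

```text
position: [0.488, 0.3164, 0.0533]
ft_force: [-2.2, -0.4, 7.8]
opening: 0.0601
grip_force: 0.0
t: 23.0
position: [0.3607, 0.3586, 0.2345]
tool_rot: [[-0.953, 0.302, 0.001], [0.302, 0.953, 0.003], [0.0, 0.004, -1.0]]
ft_force: [0.3, -0.7, -0.7]
opening: 0.0597
grip_force: 0.0
tcp g [-383.6 -119.   234.5] f 0.72 23.0
-46 nose 165.2 rear 36.2 ymid -47.6 359
0 nose 167.7 rear 38.7 ymid -1.9 345
top 312 ((489.7708740234375, 314.0396423339844), (23.470094680786133, 134.3210906982422), 72.4561767578125)
side 254 ((494.48138427734375, 313.2166748046875), (21.769161224365234, 137.48468017578125), 72.27570343017578)
```

View pics/end.png

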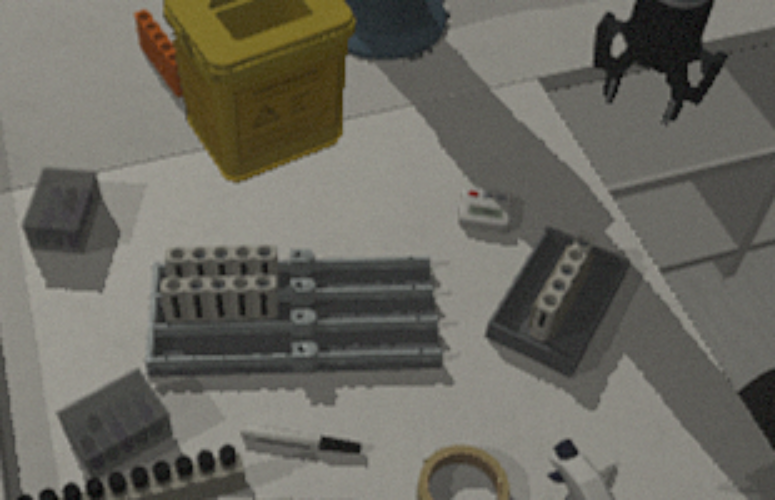

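The stuck rack now stands upright in the tray (560,285), within about 2 mm of its centre. The two that passed are in the far bay at about (220,262) and (218,298). The bystanders look undisturbed and the hand is clear.

```bash
python3 -c "
from station import r
print(r.hand_in())"
```

```text
the job is handed in; nothing more can be done
None
```

I tried all three racks: two passed and stand in the far bay, and the one that stuck (about 11 N of push) now stands upright in the reject tray; I handed the job in at about 23 s.

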